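# Pin the sinker mould's hinge

### The job

Push the sliding half of the aluminium sinker mould in by its upright tab until it stops, so that its hinge knuckle stands in line under the other half's knuckle. Then take the middle-length steel pin from the wooden rack, push it down the sloping hinge through both knuckles until its head is fully home on the upper knuckle, and let go. Leave the short and the long pin in the rack, and do not knock the amber jar over.

Things in the scene. Friction and masses are not known exactly. Their poses are not given: they have to be found in the camera images.
- jig: green fixed jig: base plate 135 (x) by 150 (y) by 12 mm, x -53 to +83 mm, y -75 to +75 mm; about 106 mm tall with the mould. Origin on the table; z up. Its sloping backrest faces +x, its top leans towards -x, 35 degrees off vertical. The aluminium mould lies on the slope, wedged fast, but where along y differs each time: up to 12 mm either way of the jig's middle (see or feel it)
- backrest: the jig's slope. Origin: where the centre of the upper knuckle's mouth would be with the mould in the jig's middle, 100 mm above the jig's origin. z: along the hinge axis, up out of the mouth, 35 degrees from vertical; x: out of the slope; y: the jig's y. The true mouth is at x = z = 0, y = mould's shift (-12 to 12 mm). The pin goes in along -z; nothing stands above the mouth
- half_slide (a joint): mould half on the +y side, sliding along y: 0 = at its stop, knuckles in line; up to 34 mm out. Friction 2.5 N, stays put. Push it at its upright steel tab: 30 (x) by 8 (y) by 50 mm tall, centre 63 mm above the table and about at the jig's x = 26 mm, y = 97 mm + shift + joint; it stands 30 mm off the plate on an 8 mm rod, nothing farther out. 5 to 12 N is plenty
- detent (a joint): spring ball in the lower knuckle: 0 = free, about 1 to 1.5 mm = pushed aside by a pin that has passed it. Knuckles: blocks 20 x 20 mm, 25 mm long, 9.5 mm through holes; upper (fixed half, -y side) z 0 to -25 mm, lower (sliding half) z -27 to -52 mm, ball at z -40 mm (backrest's z). Pushing the pin past the ball takes about 2 to 6 N; the ball then keeps it from sliding by itself
- pin: the hinge pin, steel, about 45 g, upright in any one of the three rack holes: shank 8 mm in diameter, 58 mm from tip to underside of the head, last 5 mm tapered to 4.4 mm; round head 16 mm in diameter, 24 mm tall (82 mm in all). Origin: centre of the tip; z runs to the head. In the rack its tip is 7 mm above the table. Home when the head's underside lies on the upper knuckle
- pin_shoulder (a point): centre of the underside of the pin's head, on the pin's axis, 58 mm from its tip; axes those of the pin
- pin_short: similar pin with a shank of only 38 mm (62 mm in all), in another rack hole; leave it. Origin: centre of its tip
- pin_long: similar pin with a shank of 80 mm (104 mm in all), in another rack hole; leave it. Origin: centre of its tip
- rack: wooden pin rack, fixed, 50 (x) by 160 (y) by 32 mm tall, three square 9 mm holes in a row along y at -55, 0, +55 mm, 25 mm deep; origin under its centre
- varnish: small amber glass jar with a black cap, 30 mm across, 55 mm tall, upright on the table; origin under its centre. Do not knock over
Things that resemble listed ones, but are neither listed nor needed, are in the scene too. What is shaped like the jig but red is not meant.

How it is judged (in metres and radians):
On the way, in this order (a step that is already met when the one before it is completed fails the run):
1. the sliding half is pushed in to its stop, knuckles in line (within 2 mm) (value of joint half_slide below 0.002 m), for 0.2 s.
2. the middle-length pin has gone through the upper knuckle and past the ball in the lower one (value of joint detent above 0.0006 m and angle between the z axis of pin and the z axis of backrest, either way round below 0.1 rad and z of pin_shoulder in the frame of backrest between -0.003 and 0.022 m and x of pin_shoulder in the frame of backrest between -0.004 and 0.004 m and y of pin_shoulder in the frame of backrest between -0.016 and 0.016 m), for 0.1 s.
At the end, for the whole second after the job is handed in: The sliding half is in to its stop (within 2 mm) and the middle-length pin lies through both knuckles (the lower one's spring ball pushed aside by over 0.6 mm), along the hinge axis (within 4 degrees), the underside of its head on the upper knuckle (within 2.5 mm), released and at rest (value of joint half_slide below 0.002 m and value of joint detent above 0.0006 m and angle between the z axis of pin and the z axis of backrest, either way round below 0.07 rad and z of pin_shoulder in the frame of backrest between -0.0025 and 0.0025 m and x of pin_shoulder in the frame of backrest between -0.003 and 0.003 m and y of pin_shoulder in the frame of backrest between -0.016 and 0.016 m and linear speed of pin below 0.02 m/s); the robot touches nothing.
It fails at once if the short or the long pin is taken out of the rack (moved more than 20 mm) (distance of any of pin_short, pin_long from where it was at the start of the episode above 0.02 m).
It fails at once if the amber jar is knocked over (tilted more than 0.6 rad) (angle between varnish's own z axis and vertical above 0.6 rad).
It also fails if it takes over 54 s, if anything falls off the work surface, if the arm or the gripper's body presses on something with over 40 N, if the wrist force passes 120 N, or if a joint passes its speed limit or range.

### The arm

A 6-joint arm with a two-finger parallel gripper is mounted at the origin on the work surface. World frame = base frame: x ahead of the robot, y to its left, z up, the work surface at z = 0. Lengths are in m, angles in degrees, forces in N, time in s.
With the tool pointing down it reaches from about 0.25 to 0.725 m from the base axis. Payload 9.7 kg.
Tool frame: the origin (TCP) lies midway between the tips of the shut fingers; the grasp point (between the pads) lies bot.hold_point_z behind it (bot.hold_point_z is the distance from the TCP to the grasp point, in m); z points along the fingers, y is the line along which they close (so a half turn about z gives the same grasp; the last joint's range is limited). The gripper opens to 85 mm and grips with 20 to 120 N. Pads are 22 mm wide; open, the fingers measure 114 mm over their backs; the gripper's body (76 mm by 85 mm) begins 54 mm behind the grasp point. The pads swing forward as they close: fully open they stand 13 mm farther back than shut.
Start: joints at [-75.459, 4.979, 10.078, 95.1, 0, 90], TCP at [0.138, -0.532, 0.231] pointing down, gripper open.
Joint ranges: [-179.16, 179.16], [-48.56, 103.87], [-65.8, 70.77], [-126.05, 130.52], [-82.76, 87.17], [-180, 180]. Speed limits (degrees/s): [127.2, 127.2, 147.25, 180, 180, 180].

### API

Orientations are given as [roll, pitch, yaw] about the fixed x, y, z axes, in that order (R = Rz(yaw) Ry(pitch) Rx(roll)).
In Python, from workcell import bot, camera, camera_model, ticket gives the robot as it stands.
- The arm moves only by the tool send_rows, never from a script. Its argument "targets" is text: rows parted by semicolons, each of 5 numbers parted by spaces: the shift along the tool's x, y, z in mm, then the turn about the tool's z in degrees, then the closure in counts, from 0 (fully open) to 255 (shut). A call has 1 to 20 rows; each row is the pose to reach, as a shift and turn from the pose commanded when the call began, along the tool's axes at that moment; what a row does not reach only later rows make up. A row lasts 1/8 s, in which the tool goes at most 62.5 mm and 10.7 degrees, less where a joint would pass 70% of its speed; a pose out of reach is approached as far as the arm can. A call with a gripper value outside its range is refused whole. The fingers move at their own pace and stop on an object; "newtons" is the grip in N (left out, the last holds). Time passes only in rows, so rows that repeat a pose let the fingers close. It gives the time, the measured TCP pose, the force, the opening and the grip force at its end, in the units of the state.
- bot.get_obs(): the state, without advancing time (a new reading comes with each control period).
- camera(name): name is "side" or "top" or "wrist"; returns the picture (420x560x3 uint8, blue, green, red); there is no depth.
- camera_model(name): a dict with "K" (3x3 intrinsics, pixels), "pose" (4x4, takes a point from camera to world coordinates); the wrist camera has in their place "T_tool_cam" (4x4, takes a point from camera to tool coordinates, whose origin is the TCP and whose axes are the flange's). Camera axes: x right, y down, z forward; pixel columns grow to the right and rows downward; lengths in m; the calibration is good to about 2 mm. The wrist camera is an equidistant fisheye: a pixel r from the principal point sees the ray r / f radians off the axis. A picture is of the moment at which its call begins: read the wrist's pose just before it. camera_model takes no time and is no camera call.
- ticket.job_done(): hands the job in; it is judged then, once.
The state is a dict: "time": time; "q": joint angles; "qd": joint speeds; "joint_efforts": joint torques, N m; "ee_pos": TCP position; "tcp_rot": TCP orientation; "wrist_force": force on the tool from outside, world axes, zero at the start; "torque": the same for the moment, N m; "opening": finger opening in m; "grasp_force": force on a finger pad.
Only numpy, scipy, OpenCV 4.12 (cv2) and the standard library are available. Lean on these libraries where they do the work, as an engineer would, in place of code of your own. Each camera call takes 0.05 s, during which the arm holds its last target. There are 200 camera calls.

## Working session

There is one attempt and no reset: what is moved stays moved. The work goes in short steps, Python scripts to look and compute and a tool call to move; the robot and the scene stay as the last step left them, time stands still between calls to the robot, and variables do not carry over. Pictures are saved under pics/ and viewed, at most 10 in all, crops included, and the job is handed in when it is done.

Besides the shell and the picture viewer there is one more tool, called after ">>>" by a JSON object that holds its "fn" and its "kwargs". send_rows: Moves the arm, as the interface text tells. Its arguments: {"type":"object","properties":{"targets":{"type":"string"},"newtons":{"type":"number"}},"required":["targets"]}

```bash
ls; mkdir -p pics
python3 - <<'E'
from workcell import bot,camera,camera_model
import cv2
print(bot.get_obs()); print(bot.hold_point_z)
for n in("side","top"):
    cv2.imwrite(f"pics/{n}0.png",camera(n)); m=camera_model(n); print(n,m)
print(camera_model("wrist"))
E
```

```text
pics
{'time': 0.0, 'q': array([-7.54577578e+01,  5.00996150e+00,  1.00336515e+01,  9.50991241e+01,
       -8.30977599e-04,  9.00010009e+01]), 'qd': array([-0.01478754, -0.08246451,  0.04551126,  0.03847794,  0.00937071,
        0.08083122]), 'joint_efforts': array([-8.63974929e-04, -5.20380914e+01,  4.64807940e+01,  1.63835718e-02,
       -7.48180014e-05,  1.03496799e-05]), 'ee_pos': array([ 0.13803918, -0.53215558,  0.2305868 ]), 'tcp_rot': array([-1.79924566e+02,  8.32294595e-04,  1.45412425e+01]), 'wrist_force': array([ 0.71759283, -0.61836956, -1.45387622]), 'torque': array([-0.05203237,  0.00290388,  0.02394257]), 'grasp_force': 0.0, 'opening': 0.08546685757396959}
0.0187
side {'K': array([[511.66605953,   0.        , 275.71639377],
       [  0.        , 511.66605953, 210.8010166 ],
       [  0.        ,   0.        ,   1.        ]]), 'pose': array([[ 0.91512819, -0.26910011,  0.30020915,  0.17060575],
       [-0.4027347 , -0.57585974,  0.71147053, -0.79136403],
       [-0.01857843, -0.77199138, -0.63536144,  0.73844409],
       [ 0.        ,  0.        ,  0.        ,  1.       
[... 241 characters left out ...]
      [-0.99959119,  0.00696321, -0.02773024, -0.03619815],
       [ 0.02703369, -0.08555771, -0.99596639,  1.0826477 ],
       [ 0.        ,  0.        ,  0.        ,  1.        ]])}
{'K': array([[325.1922621 ,   0.        , 281.3170711 ],
       [  0.        , 325.1922621 , 205.80187552],
       [  0.        ,   0.        ,   1.        ]]), 'T_tool_cam': array([[ 1.36225566e-03, -9.59863299e-01, -2.80464957e-01,
         7.06555817e-02],
       [ 9.99999063e-01,  1.26998537e-03,  5.10730609e-04,
         8.43881489e-04],
       [-1.34045175e-04, -2.80465390e-01,  9.59864130e-01,
        -1.42169972e-01],
       [ 0.00000000e+00,  0.00000000e+00,  0.00000000e+00,
         1.00000000e+00]])}
```

View pics/side0.png

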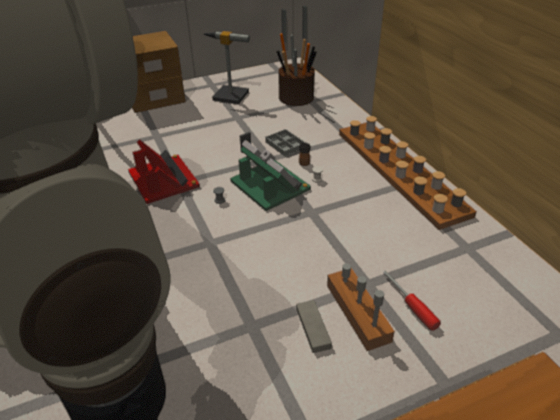

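View pics/top0.png

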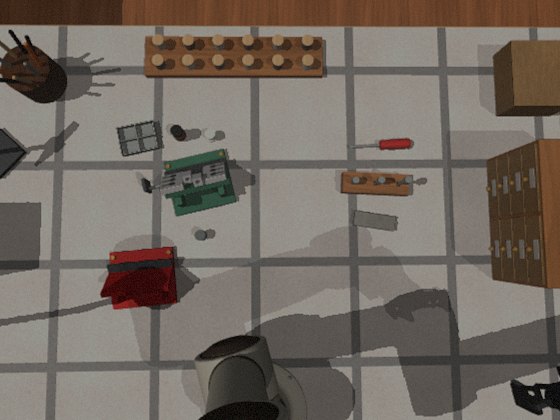

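The side view shows the rack at (360,305), the green jig at (270,180) and the jar at (305,155). In the top view the jig is at (200,182), with its tab on the left at (148,186). The rack is at (377,184) and the jar at (178,132). I'll enlarge both areas of the top view next.

```bash
cat > h.py <<'E'
import numpy as np,cv2
from workcell import bot,camera,camera_model
from scipy.spatial.transform import Rotation as Rn
def ray(n,u,v):
    m=camera_model(n)
    return m["pose"][:3,3], m["pose"][:3,:3]@np.linalg.inv(m["K"])@[u,v,1]
def atz(n,u,v,z):
    o,d=ray(n,u,v); return o+d*(z-o[2])/d[2]
def wpose():
    o=bot.get_obs(); T=np.eye(4); T[:3,:3]=Rn.from_euler('xyz',o["tcp_rot"],degrees=True).as_matrix(); T[:3,3]=o["ee_pos"]
    return T@camera_model("wrist")["T_tool_cam"]
def wproj(T,P):
    K=camera_model("wrist")["K"]; p=np.linalg.inv(T)@np.r_[P,1]
    a=np.arctan2(np.hypot(p[0],p[1]),p[2]); s=K[0,0]*a/np.hypot(p[0],p[1])
    return np.array([K[0,2]+s*p[0],K[1,2]+s*p[1]])
def watz(T,u,v,z):
    K=camera_model("wrist")["K"]; a=np.array([u-K[0,2],v-K[1,2]])/K[0,0]; r=np.hypot(*a)+1e-9
    d=T[:3,:3]@np.r_[a/r*np.sin(r),np.cos(r)]; return T[:3,3]+d*(z-T[2,3])/d[2]
E
python3 - <<'E'
import cv2,numpy as np
i=cv2.imread("pics/top0.png")
a=cv2.resize(i[115:225,130:250],None,fx=5,fy=5,interpolation=cv2.INTER_CUBIC)
b=cv2.resize(i[160:235,330:430],None,fx=5,fy=5,interpolation=cv2.INTER_CUBIC)
cv2.imwrite("pics/jigc.png",a); cv2.imwrite("pics/rackc.png",b)
E
```

```text
(no output)
```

View pics/jigc.png

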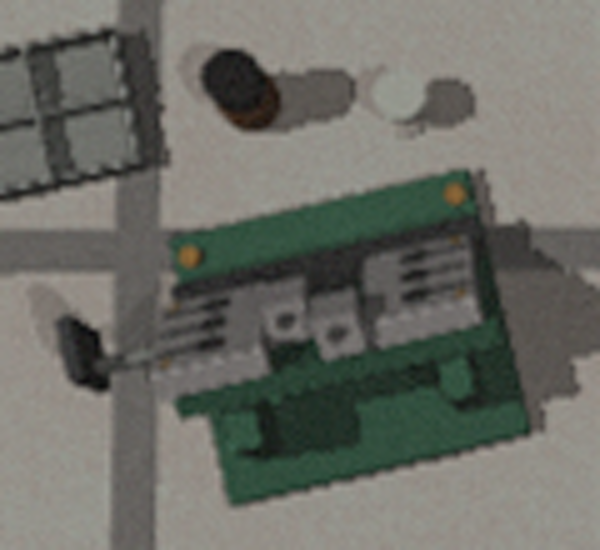

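View pics/rackc.png

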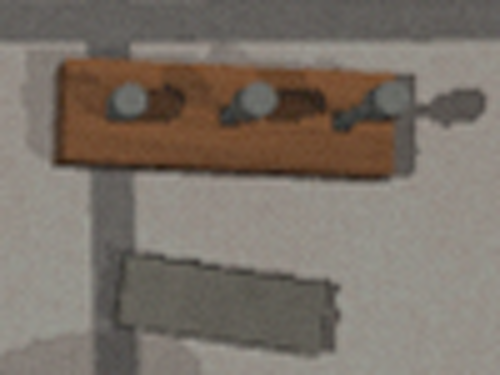

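The green jig's plate corners in the crop are about (468,170), (170,236), (232,505) and (528,432). The slope faces the top of the image (world +x) and the tab is on +y, at (85,355). The rack pins lie at (130,98) short, (260,98) middle and (392,97) long, so the middle-length pin is in the centre hole.

Run:
```python
from h import *
f=lambda p,x,y:((p[0]+.5)/5-.5+x,(p[1]+.5)/5-.5+y)
def fit(L,W):  # 2D rigid
    L=np.array(L);W=np.array(W)[:,:2]; a=L-L.mean(0);b=W-W.mean(0)
    t=np.arctan2((a[:,0]*b[:,1]-a[:,1]*b[:,0]).sum(),(a*b).sum()); R=np.array([[np.cos(t),-np.sin(t)],[np.sin(t),np.cos(t)]])
    o=W.mean(0)-R@L.mean(0); print("origin",o,"yaw",np.degrees(t),"res mm",((L@R.T+o-W)*1e3).round(1).tolist()); return o,R
J=[atz("top",*f(p,130,115),.012) for p in[(468,170),(170,236),(232,505),(528,432)]]
oj,Rj=fit([(.083,-.075),(.083,.075),(-.053,.075),(-.053,-.075)],J)
Q=[atz("top",*f(p,330,160),.032) for p in[(66,62),(396,74),(390,176),(62,160)]]
orr,Rr=fit([(.025,.08),(.025,-.08),(-.025,-.08),(-.025,.08)],Q)
for y in(.055,0,-.055): print("hole",orr+Rr@[0,y])
for p,z in(((130,98),.069),((261,98),.089),((392,97),.111)): print("head",atz("top",*f(p,330,160),z))
mo=atz("top",*f((337,335),130,115),.1);print("mouth",mo,"jig",Rj.T@(mo[:2]-oj))
tb=atz("top",*f((78,355),130,115),.088);print("tab",tb,"jig",Rj.T@(tb[:2]-oj))
print("jar",atz("top",*f((238,80),130,115),.055))
```

```text
origin [0.5310865  0.13007503] yaw 13.086324818962074 res mm [[1.9, -0.5], [0.1, 1.0], [-0.8, 1.6], [-1.3, -2.0]]
origin [ 0.53666566 -0.291612  ] yaw -2.9047306696641897 res mm [[1.4, 0.4], [-0.1, 0.9], [-0.4, -1.2], [-1.0, -0.0]]
hole [ 0.53945281 -0.23668267]
hole [ 0.53666566 -0.291612  ]
hole [ 0.53387851 -0.34654134]
head [ 0.54110462 -0.23664585  0.069     ]
head [ 0.53781408 -0.29280348  0.089     ]
head [ 0.53469037 -0.3461107   0.111     ]
mouth [0.53296236 0.12522185 0.1       ] jig [ 0.00072829 -0.00515187]
tab [0.52625467 0.24308881 0.088     ] jig [0.0208821  0.11117283]
jar [0.66083475 0.1798445  0.055     ]
```

```bash
cat >> h.py <<'E'
def row(P,yaw=None):
    o=bot.get_obs(); R=Rn.from_euler('xyz',o["tcp_rot"],degrees=True).as_matrix()
    print("row mm",(R.T@(np.array(P)-o["ee_pos"])*1e3).round(1),"turn",None if yaw is None else round(o["tcp_rot"][2]-yaw,1))
def jig(x,y,z,o=(.5311,.1301),yaw=13.1):
    t=np.radians(yaw); return np.array([o[0]+x*np.cos(t)-y*np.sin(t),o[1]+x*np.sin(t)+y*np.cos(t),z])
E
python3 -c "
from h import *
row(jig(.024,.158,.23),13.1)"
```

```text
row mm [ 574.7 -699.8    1.5] turn 1.4
```

>>> {"fn": "send_rows", "kwargs": {"targets": "575 -700 0 1.4 255;575 -700 0 1.4 255;575 -700 0 1.4 255;575 -700 0 1.4 255;575 -700 0 1.4 255;575 -700 0 1.4 255;575 -700 0 1.4 255;575 -700 0 1.4 255;575 -700 0 1.4 255;575 -700 0 1.4 255;575 -700 0 1.4 255;575 -700 0 1.4 255;575 -700 0 1.4 255;575 -700 0 1.4 255;575 -700 0 1.4 255;575 -700 0 1.4 255;575 -700 0 1.4 255;575 -700 0 1.4 255"}}

```text
time: 2.35
ee_pos: [0.5478, 0.1996, 0.2314]
tcp_rot: [-177.4, 0.1, 18.8]
wrist_force: [0.6, -0.3, 0.9]
opening: -0.0001
grasp_force: 0.0
```

Run:
```python
from h import *
T=wpose(); o=bot.get_obs(); i=camera("wrist"); np.save("T1.npy",T)
print(o["time"],o["ee_pos"],o["tcp_rot"],o["opening"]); 
cv2.imwrite("pics/w1.png",cv2.resize(i,None,fx=1.4,fy=1.4,interpolation=cv2.INTER_CUBIC)); cv2.imwrite("pics/w1raw.png",i)
for n,P in dict(tab=jig(.024,.111,.088),mouth=jig(0,-.005,.1),c1=jig(.083,.075,.012),tcp=o["ee_pos"]).items(): print(n,wproj(T,P)*1.4)
```

```text
2.35 [0.54780109 0.19958628 0.2313971 ] [-1.77407629e+02  1.34908779e-01  1.88095868e+01] -0.00012904617621999314
tab [329.71505069 272.66428864]
mouth [501.58733019 332.28585916]
c1 [397.73059199 181.62911513]
tcp [391.1484957  368.44721077]
```

View pics/w1.png

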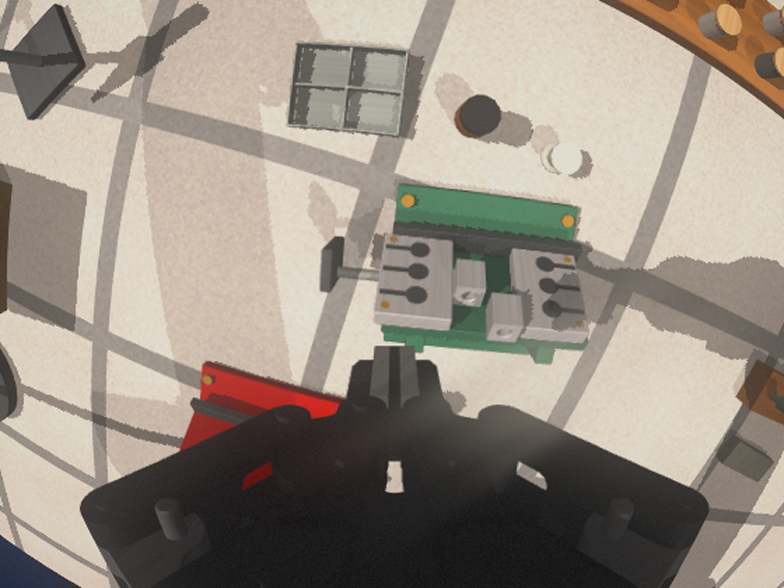

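The wrist view matches the estimate within a few pixels: tab at (330,265), mouth at (503,329) and plate corner at (398,186). I'll let the arm settle before going on.

>>> {"fn": "send_rows", "kwargs": {"targets": "0 0 0 0 255;0 0 0 0 255;0 0 0 0 255"}}

```text
time: 2.78
ee_pos: [0.5479, 0.1994, 0.2315]
tcp_rot: [-177.4, 0.1, 18.8]
wrist_force: [-0.3, 0.2, -0.5]
opening: -0.0
grasp_force: 0.0
```

Run:
```python
from h import *
T=wpose(); o=bot.get_obs(); print(o["ee_pos"],o["tcp_rot"],o["wrist_force"])
row(jig(.024,.158,.23),13.1);row(jig(.024,.158,.055),13.1)
```

```text
[0.5478644  0.19942665 0.23152183] [-1.77410531e+02  1.08795419e-01  1.87938035e+01] [-0.34971526  0.16893948 -0.48133104]
row mm [  1.4 -94.4   5.8] turn 5.7
row mm [  1.7 -86.5 180.6] turn 5.7
```

>>> {"fn": "send_rows", "kwargs": {"targets": "1 -50 2 3 255;1 -94 6 5.7 255;1 -94 6 5.7 255;1 -91 66 5.7 255;1 -89 126 5.7 255;2 -87 181 5.7 255;2 -87 181 5.7 255;2 -87 181 5.7 255"}}

```text
time: 3.78
ee_pos: [0.5481, 0.2072, 0.0629]
tcp_rot: [-175.0, 0.2, 18.4]
wrist_force: [11.6, 0.3, 26.9]
opening: -0.0001
grasp_force: 12.0
```

Run:
```python
from h import *
T=wpose(); o=bot.get_obs(); print(o["ee_pos"],o["tcp_rot"],o["wrist_force"])
row(jig(.024,.128,.055),13.1);row(jig(.024,.105,.055),13.1)
```

```text
[0.54813735 0.20722917 0.06293517] [-1.75035203e+02  1.72123509e-01  1.83556553e+01] [11.60997287  0.25401432 26.90805135]
row mm [ -4.8 -56.5  12.9] turn 5.3
row mm [ -6.9 -33.7  10.9] turn 5.3
```

>>> {"fn": "send_rows", "kwargs": {"targets": "0 0 -30 0 255;0 0 -80 0 255;0 0 -80 0 255"}}

```text
time: 4.15
ee_pos: [0.5507, 0.2009, 0.1462]
tcp_rot: [-175.0, 0.1, 18.4]
wrist_force: [0.0, -0.1, -0.4]
opening: 0.0001
grasp_force: 0.0
```

Run:
```python
from h import *
o=bot.get_obs(); print(o["ee_pos"],o["tcp_rot"],o["wrist_force"],o["q"])
i=camera("wrist");cv2.imwrite("pics/w2.png",i)
s=camera("side");cv2.imwrite("pics/s2.png",cv2.resize(s[50:350,0:450],None,fx=1.6,fy=1.6))
```

```text
[0.55066812 0.20094395 0.14615645] [-1.75013156e+02  8.96403246e-02  1.83674383e+01] [ 0.02345982 -0.10502428 -0.41443167] [ 17.62603004   9.14410475   5.12130884  86.13152815   4.98526551
 179.2557772 ]
```

View pics/s2.png

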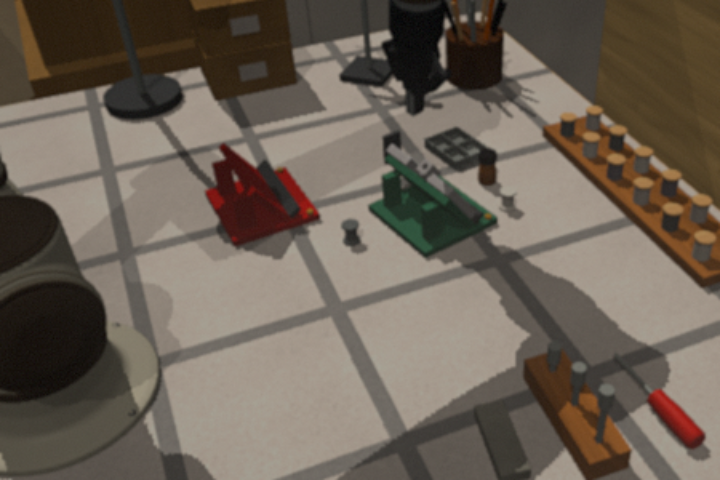

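The view shows the gripper above and behind the jig, and nothing has been disturbed. Joint 6 was at its limit (179°), so I'll flip the tool half a turn.

>>> {"fn": "send_rows", "kwargs": {"targets": "0 0 -40 -10 255;0 0 -84 -20 255;0 0 -84 -30 255;0 0 -84 -40 255;0 0 -84 -50 255;0 0 -84 -60 255;0 0 -84 -70 255;0 0 -84 -80 255;0 0 -84 -90 255;0 0 -84 -100 255;0 0 -84 -110 255;0 0 -84 -120 255;0 0 -84 -130 255;0 0 -84 -140 255;0 0 -84 -150 255;0 0 -84 -160 255;0 0 -84 -170 255;0 0 -84 -174.5 255;0 0 -84 -174.5 255"}}

```text
time: 6.62
ee_pos: [0.5514, 0.1938, 0.2239]
tcp_rot: [175.1, -1.1, -167.1]
wrist_force: [-0.4, 0.2, 0.4]
opening: -0.0002
grasp_force: 0.0
```

Run:
```python
from h import *
o=bot.get_obs(); print(o["ee_pos"],o["tcp_rot"],o["wrist_force"],o["q"])
row(jig(.024,.158,.23),-166.9);row(jig(.024,.158,.055),-166.9)
```

```text
[0.55142573 0.1937752  0.22390926] [ 175.08766772   -1.07845788 -167.1319631 ] [-0.41340367  0.24015931  0.44007439] [16.93761707 10.33106239 15.06705135 95.4622794   4.97645034  4.08428   ]
row mm [ 10.7 100.7   2.7] turn -0.2
row mm [  7.5  85.7 177.1] turn -0.2
```

>>> {"fn": "send_rows", "kwargs": {"targets": "11 55 3 0 255;11 101 3 0 255;11 101 3 0 255;10 96 60 0 255;9 91 118 0 255;8 86 177 0 255;8 86 177 0 255;8 86 177 0 255"}}

```text
time: 7.62
ee_pos: [0.5196, 0.2898, 0.0588]
tcp_rot: [175.0, -0.8, -167.2]
wrist_force: [0.6, 0.4, 1.0]
opening: 0.0001
grasp_force: 0.0
```

Run:
```python
from h import *
o=bot.get_obs(); print(o["ee_pos"],o["tcp_rot"],o["wrist_force"],o["q"])
for y in(.128,.115,.10,.09):row(jig(.024,y,.055),-166.9)
```

```text
[0.51963621 0.28981344 0.05875192] [ 175.04630104   -0.84862357 -167.16126573] [0.61132656 0.41506119 1.03401181] [26.7510342  10.8052107  -2.66011411 76.16431242  5.01205362 13.96521825]
row mm [  0.8 -30.4   1.1] turn -0.3
row mm [  0.8 -43.3   0. ] turn -0.3
row mm [  0.7 -58.3  -1.3] turn -0.3
row mm [  0.7 -68.2  -2.1] turn -0.3
```

>>> {"fn": "send_rows", "kwargs": {"targets": "1 -12 1 0 255;1 -20 1 0 255;1 -26 1 0 255;1 -32 1 0 255;1 -37 0 0 255;1 -41 0 0 255"}}

```text
time: 8.38
ee_pos: [0.5269, 0.2495, 0.053]
tcp_rot: [175.1, -1.0, -167.1]
wrist_force: [0.3, 3.1, 2.4]
opening: 0.0003
grasp_force: 1.5
```

>>> {"fn": "send_rows", "kwargs": {"targets": "0 -2 0 0 255;0 -4 0 0 255"}}

```text
time: 8.62
ee_pos: [0.5276, 0.2457, 0.0525]
tcp_rot: [175.1, -1.0, -167.1]
wrist_force: [-0.1, 2.6, 3.0]
opening: 0.0002
grasp_force: 1.4
```

>>> {"fn": "send_rows", "kwargs": {"targets": "0 -2 0 0 255;0 -4 0 0 255"}}

```text
time: 8.88
ee_pos: [0.5279, 0.2444, 0.0525]
tcp_rot: [174.8, -1.0, -167.0]
wrist_force: [-5.6, 23.6, 3.2]
opening: -0.0002
grasp_force: 11.9
```

The force has jumped to 24 N, so the half is at its stop. I'll back off and lift clear.

>>> {"fn": "send_rows", "kwargs": {"targets": "0 8 0 0 255;0 25 0 0 255;0 25 -60 0 255;0 25 -120 0 200;0 0 -180 0 200;0 -40 -180 0 200;0 -80 -180 0 200;0 -80 -180 0 200;0 -80 -180 0 200"}}

```text
time: 10.0
ee_pos: [0.5525, 0.1503, 0.2245]
tcp_rot: [175.1, -1.0, -167.1]
wrist_force: [0.2, 0.1, -0.1]
opening: 0.018
grasp_force: 0.0
```

Run:
```python
from h import *
T=wpose(); o=bot.get_obs(); i=camera("wrist"); np.save("T3.npy",T)
print(o["time"],o["ee_pos"],o["tcp_rot"],o["opening"]) 
for n,P in dict(tab=jig(.024,.092,.088),mouth=jig(0,-.005,.1),c1=jig(.083,.075,.012),c2=jig(.083,-.075,.012),tcp=o["ee_pos"]).items(): print(n,wproj(T,P),wproj(T,P)*[2,2]-[240,0])
cv2.imwrite("pics/w3.png",i);cv2.imwrite("pics/w3c.png",cv2.resize(i,None,fx=2,fy=2,interpolation=cv2.INTER_CUBIC)[0:560,240:960])
```

```text
10.0 [0.5524572  0.1502599  0.22448336] [ 175.07838259   -0.99064468 -167.1128628 ] 0.018039296375525083
tab [353.23727909 194.83751184] [466.47455819 389.67502367]
mouth [245.59087346 172.6100986 ] [251.18174693 345.2201972 ]
c1 [317.68157536 229.11462885] [395.36315072 458.2292577 ]
c2 [189.9649424 232.7046561] [139.92988479 465.40931219]
tcp [283.00795175 265.21485471] [326.0159035  530.42970943]
```

View pics/w3c.png

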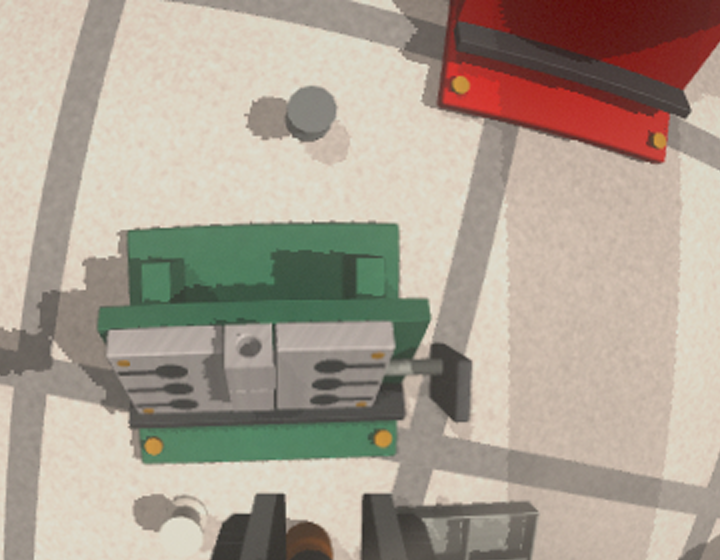

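The two halves now sit together with the knuckles in line. The mouth is at crop (249,347) and the plate corners are at (397,455), (143,462), (128,230) and (399,224).

Run:
```python
from h import *
T=np.load("T3.npy"); g=lambda u,v,z:watz(T,(u+240.5)/2-.5,(v+.5)/2-.5,z)
W=np.array([g(*p,.012) for p in[(397,455),(143,462),(128,230),(399,224)]])[:,:2]
L=np.array([(.083,.075),(.083,-.075),(-.053,-.075),(-.053,.075)])
a=L-L.mean(0);b=W-W.mean(0);t=np.arctan2((a[:,0]*b[:,1]-a[:,1]*b[:,0]).sum(),(a*b).sum());R=np.array([[np.cos(t),-np.sin(t)],[np.sin(t),np.cos(t)]])
o=W.mean(0)-R@L.mean(0);print(o,np.degrees(t),((L@R.T+o-W)*1e3).round(1).tolist())
m=g(249,347,.1);print("mouth",m,"jig",R.T@(m[:2]-o))
row((.537,-.25,.224))
```

```text
[0.53018332 0.13055394] 13.32169173642409 [[1.1, 0.6], [2.0, -0.3], [-1.3, -1.0], [-1.8, 0.7]]
mouth [0.53298642 0.12424577 0.1       ] jig [ 0.00127416 -0.00678432]
row mm [ 104.6 -385.8  -30.9] turn None
```

>>> {"fn": "send_rows", "kwargs": {"targets": "14 -50 -4 -10 180;28 -100 -8 -20 180;42 -150 -12 -30 180;56 -200 -16 -40 180;70 -250 -20 -50 180;86 -308 -24 -60 180;86 -308 -24 -70 180;86 -308 -24 -80 180;86 -308 -24 -90 180;86 -308 -24 -100 180;86 -308 -24 -110 180;86 -308 -24 -120 180;86 -308 -24 -130 180;86 -308 -24 -140 180;86 -308 -24 -140 180"}}

```text
time: 11.92
ee_pos: [0.538, -0.1695, 0.2235]
tcp_rot: [-176.8, 3.9, -27.0]
wrist_force: [0.6, -0.2, -0.1]
opening: 0.0254
grasp_force: 0.0
```

Run:
```python
from h import *
o=bot.get_obs(); print(o["ee_pos"],o["tcp_rot"],o["q"])
row((.519,-.2865,.23),-13.1)
```

```text
[ 0.53802814 -0.16952697  0.22354058] [-176.84985596    3.91305585  -27.0222516 ] [ -19.32984415   10.35686541   15.02792897   98.12767256    3.6452655
 -172.30998142]
row mm [ 35.7 112.2 -15.1] turn -13.9
```

>>> {"fn": "send_rows", "kwargs": {"targets": "18 56 -7 -10 180;36 112 -15 -14 180;36 112 -15 -14 180;36 112 -15 -14 180;36 112 -15 -14 180;36 112 -15 -14 180"}}

```text
time: 12.68
ee_pos: [0.5539, -0.1865, 0.2298]
tcp_rot: [-179.0, 3.2, -19.2]
wrist_force: [0.5, 0.0, 0.2]
opening: 0.0246
grasp_force: 0.0
```

```bash
cat >> h.py <<'E'
def tilt():
    o=bot.get_obs(); R=Rn.from_euler('xyz',o["tcp_rot"],degrees=True).as_matrix(); t=np.radians(13.2)
    z=R[:,2]; print("tilt along jig x,y deg",np.degrees([z[0]*np.cos(t)+z[1]*np.sin(t),-z[0]*np.sin(t)+z[1]*np.cos(t)]).round(2),"pos",o["ee_pos"].round(4),"yaw",o["tcp_rot"][2].round(2),"q",o["q"].round(1),"F",o["wrist_force"].round(1),"t",o["time"])
E
python3 -c "
from h import *
tilt()"
```

```text
tilt along jig x,y deg [-2.17  2.53] pos [ 0.5539 -0.1865  0.2298] yaw -19.16 q [ -19.1   13.2   19.1   99.1    1.  -179.9] F [0.5 0.  0.2] t 12.675
```

>>> {"fn": "send_rows", "kwargs": {"targets": "18 56 -7 -10 180;36 112 -15 -14 180;36 112 -15 -14 180;36 112 -15 -14 180;36 112 -15 -14 180"}}

```text
time: 13.3
ee_pos: [0.5889, -0.1309, 0.2402]
tcp_rot: [178.5, 3.0, -11.9]
wrist_force: [0.6, 0.2, -0.2]
opening: 0.0253
grasp_force: 0.0
```

```bash
python3 -c "
from h import *
tilt(); row((.5365,-.2922,.22),-166.8)"
```

```text
tilt along jig x,y deg [-3.4  -0.08] pos [ 0.5889 -0.1309  0.2402] yaw -11.88 q [ -11.8   16.1   23.8  100.7   -1.5 -179.9] F [ 0.6  0.2 -0.2] t 13.3
row mm [-16.9 168.   25.6] turn 154.9
```

>>> {"fn": "send_rows", "kwargs": {"targets": "-6 55 8 10 150;-12 110 16 20 150;-17 168 26 30 150;-17 168 26 40 150;-17 168 26 50 150;-17 168 26 60 150;-17 168 26 70 150;-17 168 26 80 150;-17 168 26 90 150;-17 168 26 100 150;-17 168 26 110 150;-17 168 26 120 150;-17 168 26 130 150;-17 168 26 140 150;-17 168 26 150 150;-17 168 26 155 150;-17 168 26 155 150;-17 168 26 155 150"}}

```text
time: 15.55
ee_pos: [0.5364, -0.2925, 0.2197]
tcp_rot: [-179.9, -3.4, -166.7]
wrist_force: [-0.4, 0.0, 0.2]
opening: 0.0351
grasp_force: 0.0
```

Run:
```python
from h import *
tilt(); T=wpose(); i=camera("wrist"); np.save("T4.npy",T)
P={}
for n,p in dict(h=(.5372,-.2922,.089),b=(.5367,-.2916,.032),s=(.54,-.2367,.069),l=(.5343,-.3463,.111),tcp=bot.get_obs()["ee_pos"]).items(): P[n]=wproj(T,p)
c=P["h"].astype(int); x0,y0=max(c[0]-120,0),max(c[1]-90,0); cr=i[y0:y0+180,x0:x0+240]
cv2.imwrite("pics/w4.png",i);cv2.imwrite("pics/w4c.png",cv2.resize(cr,None,fx=3,fy=3,interpolation=cv2.INTER_CUBIC)); print(x0,y0)
for n in P: print(n,P[n],(P[n]-[x0,y0])*3)
```

```text
tilt along jig x,y deg [-3.4 -0.1] pos [ 0.5364 -0.2925  0.2197] yaw -166.75 q [-27.5  16.1  21.5  97.9  -2.3 -40.7] F [-0.4  0.   0.2] t 15.55
162 116
h [282.6556243  206.69901143] [361.9668729 272.0970343]
b [283.20573378 194.15295957] [363.61720135 234.45887872]
s [338.51588786 217.88010541] [529.54766357 305.64031623]
l [218.37072041 194.29862729] [169.11216123 234.89588187]
tcp [283.02448888 265.35696737] [363.07346665 448.07090211]
```

View pics/w4c.png

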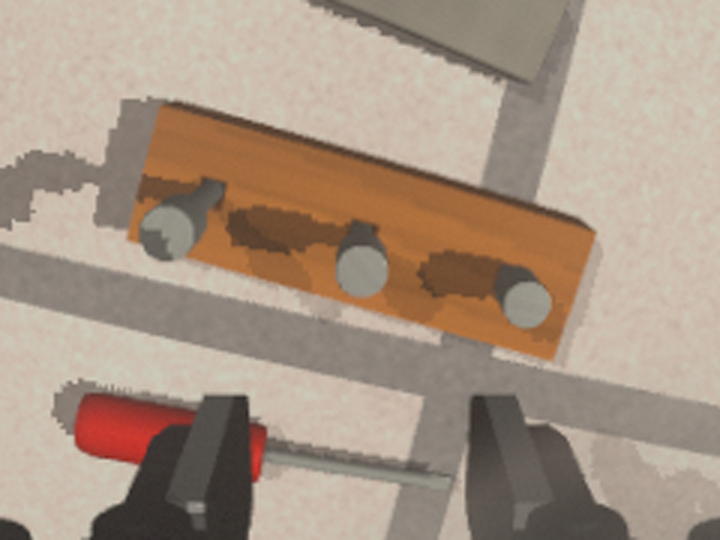

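The middle pin's head is at (362,270), within 2 px of the prediction. The short pin is on the right and the long pin on the left.

```bash
python3 -c "
from h import *
row((.5367,-.2926,.12),-166.8);row((.5367,-.2926,.073),-166.8)"
```

```text
row mm [-6.1 -0.  99.5] turn 0.0
row mm [-8.900e+00  1.000e-01  1.464e+02] turn 0.0
```

>>> {"fn": "send_rows", "kwargs": {"targets": "-4 0 55 0 150;-6 0 100 0 150;-8 0 125 0 150;-9 0 146 0 150;-9 0 146 0 150;-9 0 146 0 255;-9 0 146 0 255;-9 0 146 0 255;-9 0 146 0 255", "newtons": 30}}

```text
time: 16.73
ee_pos: [0.5375, -0.2928, 0.0744]
tcp_rot: [-179.8, -3.3, -166.8]
wrist_force: [-0.6, -0.3, 5.3]
opening: 0.014
grasp_force: 29.7
```

```bash
python3 -c "
from h import *
tilt();o=bot.get_obs();print(o['opening'],o['grasp_force'])
p=o['ee_pos'];row(p+[0,0,.021])"
```

```text
tilt along jig x,y deg [-3.33 -0.17] pos [ 0.5375 -0.2928  0.0744] yaw -166.84 q [-27.5  15.7   4.9  81.7  -2.3 -40.6] F [-0.6 -0.3  5.3] t 16.725
0.014017246224736025 29.703085720539093
row mm [  1.2  -0.1 -21. ] turn None
```

>>> {"fn": "send_rows", "kwargs": {"targets": "1 0 -7 0 255;1 0 -14 0 255;1 0 -20 0 255;1 0 -20 0 255"}}

```text
time: 17.23
ee_pos: [0.5375, -0.2926, 0.094]
tcp_rot: [-179.9, -3.4, -166.8]
wrist_force: [1.1, 0.6, -0.4]
opening: 0.0147
grasp_force: 29.3
```

Run:
```python
from h import *
tilt();o=bot.get_obs();print(o['opening'],o['grasp_force'])
s=camera("side");cv2.imwrite("pics/s5raw.png",s);u=s[230:350,300:420];cv2.imwrite("pics/s5.png",cv2.resize(u,None,fx=5,fy=5,interpolation=cv2.INTER_CUBIC))
```

```text
tilt along jig x,y deg [-3.37 -0.13] pos [ 0.5375 -0.2926  0.094 ] yaw -166.84 q [-27.5  15.5   6.8  83.8  -2.3 -40.6] F [ 1.1  0.6 -0.4] t 17.225
0.014670665861926599 29.287332594394684
```

View pics/s5.png

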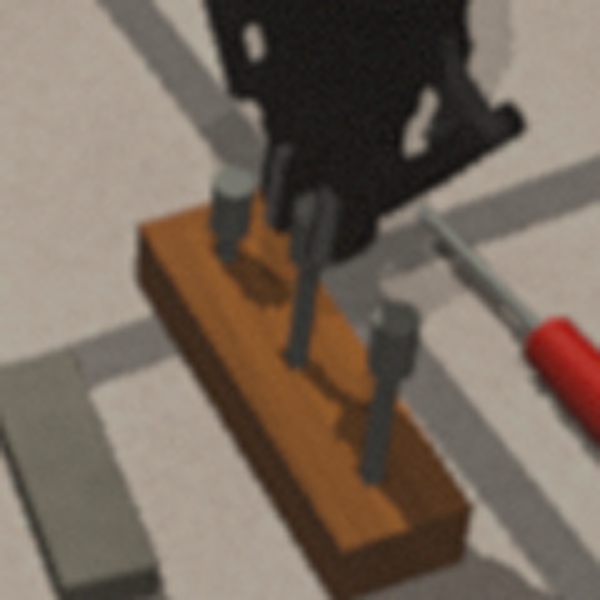

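The pin is held upright by its head, with its tip still about 5 mm down the hole. I'll pivot it in the grip by moving the head in an arc towards the robot.

>>> {"fn": "send_rows", "kwargs": {"targets": "6 0 0.3 0 255;11.2 0 0.8 0 255;16.4 0 1.9 0 255;21.5 0 3.3 0 255;26.5 0 5.1 0 255;31.4 0 7.4 0 255;36.1 0 10 0 255;40.5 0 12.9 0 255;40.5 0 12.9 0 255"}}

```text
time: 18.4
ee_pos: [0.4966, -0.3019, 0.0825]
tcp_rot: [-179.9, -3.4, -166.9]
wrist_force: [0.8, -1.0, 0.7]
opening: 0.0144
grasp_force: 30.1
```

Run:
```python
from h import *
tilt();o=bot.get_obs();print(o['opening'],o['grasp_force'])
s=camera("side");cv2.imwrite("pics/s6raw.png",s);u=s[220:340,290:410];cv2.imwrite("pics/s6.png",cv2.resize(u,None,fx=5,fy=5,interpolation=cv2.INTER_CUBIC))
```

```text
tilt along jig x,y deg [-3.43 -0.09] pos [ 0.4966 -0.3019  0.0825] yaw -166.86 q [-30.1  11.4   0.7  81.8  -2.4 -43.2] F [ 0.8 -1.   0.7] t 18.4
0.014385363178540734 30.13339877128601
```

View pics/s6.png

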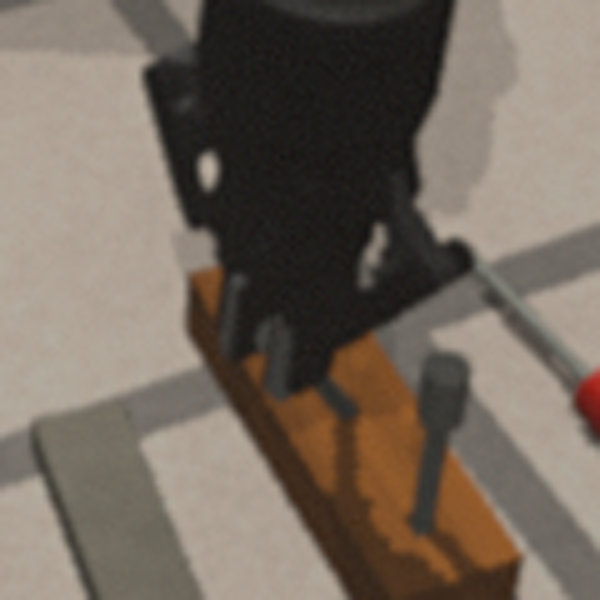

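The pin now leans about 36° in the grip, with its tip still at the hole. That was the tenth picture I'm allowed to view, so from here I check by numbers only. I'll draw the pin out along its axis and carry it to a clear spot.

>>> {"fn": "send_rows", "kwargs": {"targets": "5 0 -6 0 255;10 0 -12 0 255;10 0 -40 0 255;10 0 -90 0 255;10 0 -110 0 255;10 0 -110 0 255"}}

```text
time: 19.2
ee_pos: [0.494, -0.3029, 0.1951]
tcp_rot: [-179.8, -3.3, -166.9]
wrist_force: [0.6, 0.5, -1.8]
opening: 0.0147
grasp_force: 30.1
```

```bash
python3 -c "
from h import *
tilt();row((.47,-.10,.19),-166.8);row(jig(-.066,-.006,.19,(.5306,.1303),13.2),-166.8)"
```

```text
tilt along jig x,y deg [-3.3  -0.22] pos [ 0.494  -0.3029  0.1951] yaw -166.85 q [-30.3  10.8  12.5  93.9  -2.4 -43.4] F [ 0.6  0.5 -1.8] t 19.2
row mm [-23.1 203.1   3. ] turn -0.1
row mm [-6.840e+01  4.075e+02 -4.000e-01] turn -0.1
```

>>> {"fn": "send_rows", "kwargs": {"targets": "-6 50 1 0 255;-12 100 2 0 255;-18 150 3 0 255;-23 190 3 0 255;-23 203 3 0 255;-23 203 3 0 255;-23 203 3 0 255"}}

```text
time: 20.08
ee_pos: [0.4696, -0.1005, 0.1881]
tcp_rot: [-179.9, -3.4, -166.9]
wrist_force: [0.3, 0.1, -0.3]
opening: 0.0147
grasp_force: 30.1
```

Run:
```python
from h import *
tilt(); o=bot.get_obs(); s=camera("side"); t=camera("top"); cv2.imwrite("pics/s7.png",s); cv2.imwrite("pics/t7.png",t)
j=jig(1,0,0,(0,0),13.2); tip=o["ee_pos"]+j*.0432-[0,0,.0522]; jx=j
def pr(n,P):
    m=camera_model(n); p=np.linalg.inv(m["pose"])@np.r_[P,1]; q=m["K"]@p[:3]; return q[:2]/q[2]
for n,im in(("side",s),("top",t)):
    a,b=pr(n,tip),pr(n,o["ee_pos"]); print(n,"tip",a.round(1),"tcp",b.round(1))
    g=cv2.cvtColor(im,cv2.COLOR_BGR2GRAY); u,v=a.astype(int); print("u0",u-16,"v0",v-22)
    for r in g[v-22:v+14,u-22 if n=="top" else u-26:u+12]: print(" ".join(f"{x//10:2d}" for x in r))
```

```text
tilt along jig x,y deg [-3.44 -0.1 ] pos [ 0.4696 -0.1005  0.1881] yaw -166.88 q [-11.2  -2.1  -2.   93.2  -1.5 -24.3] F [ 0.3  0.1 -0.3] t 20.075
side tip [297.1 195.1] tcp [278.8 181.4]
u0 281 v0 173
 4  3  2  2  2  2  2  3  5  4  4  2  2  2  1  1  2  1  2  4  6  7  9 11 12 13 13 13 13 13 13 13 13 13 13 13 13 13
 4  3  2  1  2  1  2  3  4  5  4  3  2  2  2  2  2  2  2  5  6  6  7  8 10 12 13 13 13 13 13 13 13 13 13 13 13 13
 4  3  2  2  2  2  2  4  5  5  4  2  2  2  1  2  1  1  2  4  6  6  6  6  7  9 11 12 13 13 13 13 13 13 13 12 12 13
 5  3  2  2  2  2  3  4  5  5  4  2  2  2  2  2  2  2  2  4  5  6  6  5  6  7  8 11 12 13 13 13 13 13 13 13 13 13
 5  3  2  2  2  2  3  4  5  5  4  2  2  2  2  2  2  2  2  3  5  5  5  5  5  6  6  8 10 12 13 13 13 13 13 13 13 13
 5  3  2  2  2  2  3  4  5  5  3  3  2  2  2  2  2  2  2  3  4  5  4  4  5  5  5  6  8  9 11 12 13 13 13 13 13 13
 5  3  2  2  2  1  2  4  5  4  4  2  2  2  2  2  2  2  2  4  5  4  4  4  4  4  5  6  6  7  8 10 12 13 13 13 13 13
 4  2  1  2  1  2  2  4  4  5  4  2  2  2  2  2  2  2  2  4  5  5  5  5  4  4  4  5  6  6  6  7 10 1
[... 6231 characters left out ...]
4 14 14 14 14 14 13 14 14 14 14 14 14 13  8  6  7  6  6  9 12 13 13 13 13 13 13 14 13 13
13 13 13 13 13 14 14 13 13 13 13 13 14 14 14 14 14 12  7  6  6  6  9 10 11 13 13 13 13 13 14 13 14 14
13 14 14 13 14 13 13 13 13 13 13 13 13 14 14 14 14 10  7  6  6  7  9 13 13 13 13 13 13 13 13 14 13 14
13 13 13 13 14 13 13 13 13 13 13 13 13 13 14 14 14  9  7  7  7  7  7 11 13 13 13 13 13 13 13 14 14 14
13 14 13 13 13 13 13 14 13 13 13 13 13 13 14 13 13  9  7  7  7  7  7 11 13 14 14 14 13 14 13 13 13 14
13 14 13 13 13 13 13 13 13 13 14 13 13 13 14 13 13  8  7  7  7  7  7 12 14 14 14 14 14 14 14 14 14 14
13 13 13 13 13 13 13 13 13 13 13 13 13 13 13 14 11  8  7  7  7  6 10 13 14 14 14 14 14 14 14 14 14 14
```

Run:
```python
import cv2,numpy as np
for n,a,b,(u0,u1,v0,v1),k in(("top","top0","t7",(220,380,120,330),5),("side","side0","s7",(200,360,90,260),5)):
    g=cv2.cvtColor(cv2.imread(f"pics/{b}.png"),cv2.COLOR_BGR2GRAY)[v0:v1,u0:u1]
    g=cv2.resize(g,None,fx=1/k,fy=1/k,interpolation=cv2.INTER_AREA)
    print(n,u0,v0)
    for r in g: print("".join("#Xx+-. "[min(6,x//22)] for x in r))
```

```text
top 220 120
.     --  .x+   ..    .......-..
..    --  -x-   -         ...-..
+.    --  +x-   -           .-  
+.    --  +x.   -           ..  
...   --  xx    -           ..  
....  --  x+    -           -   
x-... -- .x+   ..           -   
x+....-- -x-   -.           -   
xXx+--+--+x.   +...        ..   
+Xxx+-++--x    +-.......   -.   
+X+++++-..+    ++..........+    
.xx+++x+...   .++-........-+   .
+xx+++x+.     .  .------.-+-   .
xxx++.--      -       ..--+.   -
xXx-- --      +          ...   +
xx+-  --      +.        ..-    +
++-.  --     .-       ...--   .+
      .-  ...-.       ...--    .
      .-  ...-        ...+.   ..
      .- .....       ...-+.   --
      .- --..        ...--.. .--
      .- -..         ...--....--
      .- -..         ...--...   
      .-...          ...----.   
      .-...          ...--+-    
      ---..          ...--+-    
      .-...          ...-++-    
......--..          ....-++-....
--------..          ...--++-----
......-...          ...--++-    
      ...           ...--++-    
      ...           ...--++-    
      -..           ...--++-    
[... 730 characters left out ...]
...    -
        .xxx+x##XX#XXX.....     
       -XXxxxxX#XxX#XX......    
    ..-+XX+xXxX#XXXx+x-     .   
..----..XXxXXXXXXX+. .--..      
--....-xXXXXXxXXXXx+. .x...     
......+xxXXXXxXXXXxxx..++..     
...--..+xxxxXXXXXXXXxx..-.      
...++   .x++xXXXXXXXX+..        
   xx    .x+xXXXXXxxx...      .-
   +x.     ++xxXxx+xx-.    .--..
    ..      +xx+++++++-..--.    
             ..--++x-+--.       
.               .-++-.--        
-            ..---.....--       
-.        .---.        .-.      
--     .--..            .-.     
.-...--.                 --     
.---.                     --    
..-.                      .-.   
  --                       .-.  
  .-.                       .-.
```

The cameras see the pin badly here because the arm and its shadow get in the way. I'll go on with the known in-hand geometry and feel for the mouth.

```bash
cat >> h.py <<'E'
J=jig(1,0,0,(0,0),13.2); Yj=np.array([-J[1],J[0],0]); A=-np.sin(np.radians(35))*J+np.array([0,0,np.cos(np.radians(35))]); X=np.cos(np.radians(35))*J+np.array([0,0,np.sin(np.radians(35))])
M=np.array([.5325,.1243,.1]); TIP=.0428*J-np.array([0,0,.0525])
def goal(out,dx=0,dy=0): return M+out*A+dx*X+dy*Yj-TIP   # TCP for tip 'out' m above mouth
def where():
    d=bot.get_obs()["ee_pos"]+TIP-M; print("tip in backrest x,y,z mm",(np.array([d@X,d@Yj,d@A])*1e3).round(1))
def steps(): # tool vectors per 1 mm of A, X, Yj
    R=Rn.from_euler('xyz',bot.get_obs()["tcp_rot"],degrees=True).as_matrix()
    for n,v in(("A",A),("X",X),("Y",Yj)): print(n,(R.T@v).round(3))
E
python3 -c "
from h import *
row(goal(.05),-166.8);row(goal(.01),-166.8);steps()"
```

```text
row mm [-40.3 204.7  -8. ] turn -0.1
row mm [-65.1 204.8  23.3] turn -0.1
A [ 0.622 -0.003 -0.783]
X [-0.783  0.001 -0.622]
Y [ 0.002  1.    -0.002]
```

>>> {"fn": "send_rows", "kwargs": {"targets": "-10 50 -8 0 255;-20 100 -8 0 255;-30 150 -8 0 255;-40 195 -8 0 255;-40 205 -8 0 255;-46 205 0 0 255;-52 205 8 0 255;-59 205 16 0 255;-65 205 23 0 255;-65 205 23 0 255;-65 205 23 0 255"}}

```text
time: 21.55
ee_pos: [0.4848, 0.1143, 0.1615]
tcp_rot: [-179.9, -3.4, -166.8]
wrist_force: [-0.4, 0.4, -0.3]
opening: 0.0144
grasp_force: 30.1
```

```bash
python3 -c "
from h import *
tilt();where();o=bot.get_obs();print(o['opening'],o['torque'])
row(goal(.003));row(goal(-.003))"
```

```text
tilt along jig x,y deg [-3.41 -0.1 ] pos [0.4848 0.1143 0.1615] yaw -166.84 q [13.3  0.5 -2.4 90.5 -0.1  0.2] F [-0.4  0.4 -0.3] t 21.55
tip in backrest x,y,z mm [ 0.3  1.2 10.8]
0.014400247202103896 [-0.03899168 -0.07391461  0.00259643]
row mm [-4.6 -1.2  6.3] turn None
row mm [-8.3 -1.2 11. ] turn None
```

>>> {"fn": "send_rows", "kwargs": {"targets": "-2 -1.2 3 0 255;-4.6 -1.2 6.3 0 255;-6.5 -1.2 8.6 0 255;-8.3 -1.2 11 0 255;-8.3 -1.2 11 0 255"}}

```text
time: 22.18
ee_pos: [0.4928, 0.1151, 0.1496]
tcp_rot: [-179.9, -3.4, -166.8]
wrist_force: [1.5, -0.0, 0.6]
opening: 0.0145
grasp_force: 30.1
```

```bash
python3 -c "
from h import *
tilt();where();o=bot.get_obs();f=o['wrist_force'];print('F along X,Y,A',f@X,f@Yj,f@A,o['torque'])"
```

```text
tilt along jig x,y deg [-3.38 -0.1 ] pos [0.4928 0.1151 0.1496] yaw -166.83 q [13.2  1.6 -2.6 89.2 -0.1  0. ] F [ 1.5 -0.   0.6] t 22.175
tip in backrest x,y,z mm [ 0.   0.1 -3.5]
F along X,Y,A 1.5509149582363144 -0.34229339004813697 -0.3077185873757112 [ 0.1620508  -0.44198191  0.04817384]
```

>>> {"fn": "send_rows", "kwargs": {"targets": "-2 0 1.8 0 255;-3.5 0 3.6 0 255;-5 0 5.6 0 255;-5 0 5.6 0 255"}}

```text
time: 22.68
ee_pos: [0.4971, 0.1161, 0.1437]
tcp_rot: [-179.9, -3.4, -166.8]
wrist_force: [1.5, 1.1, -0.1]
opening: 0.0143
grasp_force: 30.1
```

```bash
cat >> h.py <<'E'
def rep():
    tilt();where();o=bot.get_obs();f=o['wrist_force'];print('F along X,Y,A',(f@X).round(1),(f@Yj).round(1),(f@A).round(1),o['torque'].round(2),o['opening'])
E
python3 -c "
from h import *
rep()"
```

```text
tilt along jig x,y deg [-3.42 -0.1 ] pos [0.4971 0.1161 0.1437] yaw -166.84 q [13.2  2.2 -2.6 88.6 -0.1  0. ] F [ 1.5  1.1 -0.1] t 22.675
tip in backrest x,y,z mm [  0.2   0.1 -10.9]
F along X,Y,A 1.3 0.7 -1.1 [ 0.23 -0.43 -0.02] 0.014289669327590406
```

Tip 11 mm past the mouth with almost no axial force, so it is in. I'll continue along the axis.

>>> {"fn": "send_rows", "kwargs": {"targets": "-2 0 2.3 0 255;-4 0 4.7 0 255;-6 0 7.1 0 255;-8 0 9.5 0 255;-9.4 0 11.7 0 255;-9.4 0 11.7 0 255"}}

```text
time: 23.42
ee_pos: [0.5055, 0.118, 0.1314]
tcp_rot: [-179.9, -3.4, -166.8]
wrist_force: [1.5, 0.7, -1.5]
opening: 0.0142
grasp_force: 30.0
```

```bash
python3 -c "
from h import *
rep()"
```

```text
tilt along jig x,y deg [-3.42 -0.1 ] pos [0.5055 0.118  0.1314] yaw -166.83 q [13.2  3.4 -2.7 87.3 -0.1  0. ] F [ 1.5  0.7 -1.5] t 23.425
tip in backrest x,y,z mm [  0.3   0.  -25.9]
F along X,Y,A 0.5 0.3 -2.2 [ 0.23 -0.46  0.02] 0.014183179147520288
```

>>> {"fn": "send_rows", "kwargs": {"targets": "-1.5 0 1.9 0 255;-3 0 3.8 0 255;-4.5 0 5.7 0 255;-6 0 7.5 0 255;-7.5 0 9.4 0 255;-7.5 0 9.4 0 255"}}

```text
time: 24.18
ee_pos: [0.5112, 0.1194, 0.1216]
tcp_rot: [-179.9, -3.5, -166.8]
wrist_force: [-6.1, -0.1, 2.8]
opening: 0.0146
grasp_force: 30.4
```

```bash
python3 -c "
from h import *
rep()"
```

```text
tilt along jig x,y deg [-3.55 -0.09] pos [0.5112 0.1194 0.1216] yaw -166.83 q [13.2  4.4 -2.7 86.4 -0.1  0. ] F [-6.1 -0.1  2.8] t 24.175
tip in backrest x,y,z mm [ -0.6   0.1 -37.4]
F along X,Y,A -3.3 1.3 5.7 [0.   1.18 0.02] 0.014569561949261163
```

Axial resistance of about 6 N near -37 mm matches the ball. I'll keep pushing.

>>> {"fn": "send_rows", "kwargs": {"targets": "-1.5 0 1.9 0 255;-3 0 3.5 0 255;-4.5 0 5.2 0 255;-5.5 0 6.6 0 255;-5.5 0 6.6 0 255"}}

```text
time: 24.8
ee_pos: [0.5149, 0.1203, 0.1151]
tcp_rot: [-179.9, -3.7, -166.8]
wrist_force: [-13.4, -3.0, 8.7]
opening: 0.0148
grasp_force: 30.9
```

```bash
python3 -c "
from h import *
rep()"
```

```text
tilt along jig x,y deg [-3.67 -0.09] pos [0.5149 0.1203 0.1151] yaw -166.83 q [13.2  5.1 -2.7 85.8 -0.1  0. ] F [-13.4  -3.    8.7] t 24.8
tip in backrest x,y,z mm [ -1.2   0.1 -44.9]
F along X,Y,A -6.3 0.1 15.0 [-0.33  2.75 -0.01] 0.014849708068214605
```

The force is climbing, probably from a slight angle mismatch in the grip. I'll release so the pin aligns itself, then push on top of the head with shut fingers.

>>> {"fn": "send_rows", "kwargs": {"targets": "0 0 0 0 150;0 0 0 0 150;0 0 0 0 150;2 0 -20 0 150;3 0 -50 0 150;3 0 -50 0 150"}}

```text
time: 25.55
ee_pos: [0.5183, 0.121, 0.1672]
tcp_rot: [-179.9, -3.2, -166.8]
wrist_force: [-0.1, 0.7, -0.8]
opening: 0.035
grasp_force: 0.0
```

Run:
```python
from h import *
rep(); T=wpose(); i=camera("wrist"); cv2.imwrite("pics/w8.png",i)
for s in(.024,.03,.035,.04,.045): print(s,wproj(T,M+s*A).round(1), wproj(T,M+s*A+.008*Yj).round(1))
g=cv2.cvtColor(i,cv2.COLOR_BGR2GRAY); c=wproj(T,M+.035*A).astype(int); print(c)
for v in range(c[1]-36,c[1]+40,2): print(v," ".join(f"{x//10:2d}" for x in g[v,c[0]-44:c[0]+46:2]))
```

```text
tilt along jig x,y deg [-3.19 -0.1 ] pos [0.5183 0.121  0.1672] yaw -166.84 q [13.2  5.   2.9 91.1 -0.1  0. ] F [-0.1  0.7 -0.8] t 25.55
tip in backrest x,y,z mm [31.6  0.  -4.1]
F along X,Y,A -0.4 0.7 -0.7 [ 0.02 -0.05  0.  ] 0.034989006360225935
0.024 [282.7 236.2] [295.5 236.2]
0.03 [282.7 233.3] [295.9 233.3]
0.035 [282.7 230.9] [296.2 230.9]
0.04 [282.8 228.3] [296.6 228.3]
0.045 [282.8 225.5] [296.9 225.5]
[282 230]
194  7  8  7  7  8  9  6  6  7  8  9 10  7  8  8  8  9  7  7  7  8  8  9 10  7  7  8  8 10  7  7  7  7  7  7  7  7  7  7  7  7  7  7  7  7
196  7  7  7  6  6  6  6  6  6  6  7  7  7  7  7  7  7  7  7  7  7  7  7  7  7  7  7  7  7  7  7  7  7  7  7  7  7  7  7  7  7  7  7  7  7
198  7  7  5  6  6  6  6  6  6  6  6  6  7  7  7  7  7  7  7  7  7  7  7  7  7  7  7  7  7  7  7  7  7  7  7  7  7  7  7  7  7  7  7  7  7
200  7  7  5  6  6  6  6  6  6  6  6  6  7  7  7  7  7  7  7  7  7  7  7  7  7  7  7  7  7  7  7  7  7  7  7  7  7  7  7  7  7  7  7  7  7
202  7  6  5  6  6  6  6  6  6  6  6  6  6  7  7  7  7  7  7  7  7  7  7  7  7  7  7  7  7  7  7  7  7  7  7  7  7  7 
[... 3907 characters left out ...]
 5  7
260  5  4  5  5  7 13 14 14 14 10 10 10 10 10 10 13 14 14 14 14 14 13 13 13 13 13 13 13 13 13 14 14 14 13 13 13 13 13 14 13  5  5  5  5  6
262  4  5  4  4 13 14 14 14 14 14 10 10 10 10 10 12 14 14 14 14 13 13 13 13 13 13 13 13 13 13 14 14 14 13 13 13 13 13 13 14  7  5  5  5  5
264  5  5  4  4  7  8 12 14 14 14 14 12 12 12 12 12 14 14 14 14 14 14 13 13 13 13 13 13 13 13 14 14 13 13 13 13 13 13 10  7  6  5  6  6  6
266  5  4  4  5  9 11 14 14 14 14 14 14 14 14 14 14 15 14 15 15 15 14 14 14 14 13 13 13 13 14 13 13 13 13 13 13 13 13 13 12  6  6  6  6  6
268  5  4  5  5  7  8  8  8  8  8  8  8  8  8  8  8 14 14 14 14 14 14 14 14 14 13 13 13 13  7  7  7  7  7  7  7  7  7  7  7  6  6  6  6  7
```

The numbers show the head's top disc at about (283,235). That puts its centre about 26–27 mm above the mouth, so the pin is nearly home. I'll press on it with shut fingers.

```bash
python3 -c "
from h import *
c=lambda s:M+s*A-.010*J
row(c(.05));row(c(.032));row(c(.026))"
```

```text
row mm [22.1 -0.  26.1] turn None
row mm [10.9  0.  40.2] turn None
row mm [ 7.2  0.  44.9] turn None
```

>>> {"fn": "send_rows", "kwargs": {"targets": "22 0 0 0 255;22 0 0 0 255;22 0 10 0 255;22 0 26 0 255;16 0 33 0 255;11 0 40 0 255;11 0 40 0 255"}}

```text
time: 26.48
ee_pos: [0.5043, 0.1177, 0.1251]
tcp_rot: [-179.9, -3.5, -166.8]
wrist_force: [0.5, -0.1, -0.6]
opening: 0.0
grasp_force: 0.0
```

>>> {"fn": "send_rows", "kwargs": {"targets": "-1.2 0 1.6 0 255;-2.5 0 3.1 0 255;-2.5 0 3.1 0 255"}}

```text
time: 26.85
ee_pos: [0.5065, 0.1182, 0.1228]
tcp_rot: [-179.9, -3.4, -166.8]
wrist_force: [-1.7, 0.7, 0.6]
opening: 0.0
grasp_force: 0.8
```

>>> {"fn": "send_rows", "kwargs": {"targets": "-1.2 0 1.6 0 255;-1.9 0 2.4 0 255"}}

```text
time: 27.1
ee_pos: [0.508, 0.1186, 0.1202]
tcp_rot: [-179.9, -3.4, -166.8]
wrist_force: [-3.8, -1.2, 4.7]
opening: -0.0002
grasp_force: 3.1
```

```bash
python3 -c "
from h import *
rep();d=bot.get_obs()['ee_pos']+.010*J-M;print('s',d@A,d@X)"
```

```text
tilt along jig x,y deg [-3.42 -0.1 ] pos [0.508  0.1186 0.1202] yaw -166.84 q [13.2  3.8 -3.5 86.1 -0.1  0. ] F [-3.8 -1.2  4.7] t 27.1
tip in backrest x,y,z mm [ -4.1   0.  -36.6]
F along X,Y,A -0.6 -0.3 6.1 [-0.18  0.76 -0.02] -0.00022025788657916717
s 0.02525679534740073 -0.000818143258225915
```

>>> {"fn": "send_rows", "kwargs": {"targets": "-0.6 0 0.8 0 255;-1.2 0 1.6 0 255;-1.2 0 1.6 0 255"}}

```text
time: 27.48
ee_pos: [0.5092, 0.1188, 0.1183]
tcp_rot: [-179.9, -3.4, -166.8]
wrist_force: [-3.9, -0.4, 3.5]
opening: -0.0
grasp_force: 2.4
```

```bash
python3 -c "
from h import *
rep();d=bot.get_obs()['ee_pos']+.010*J-M;print('s',d@A,d@X)"
```

```text
tilt along jig x,y deg [-3.41 -0.1 ] pos [0.5092 0.1188 0.1183] yaw -166.84 q [13.2  4.  -3.5 85.9 -0.1  0. ] F [-3.9 -0.4  3.5] t 27.475
tip in backrest x,y,z mm [ -4.1  -0.  -38.8]
F along X,Y,A -1.2 0.5 5.1 [-0.13  0.59  0.01] -4.503675451198388e-05
s 0.02297819534941264 -0.0008786886822929678
```

The pin is sliding at about 5 N. I'll keep going until the force jumps.

>>> {"fn": "send_rows", "kwargs": {"targets": "-0.6 0 0.8 0 255;-1.2 0 1.6 0 255;-1.2 0 1.6 0 255"}}

```text
time: 27.85
ee_pos: [0.5094, 0.1189, 0.118]
tcp_rot: [-179.9, -3.5, -166.8]
wrist_force: [-11.5, -3.0, 15.6]
opening: 0.0
grasp_force: 10.0
```

>>> {"fn": "send_rows", "kwargs": {"targets": "-0.6 0 0.8 0 255;-1.2 0 1.6 0 255;-1.2 0 1.6 0 255"}}

```text
time: 28.22
ee_pos: [0.5096, 0.1189, 0.1177]
tcp_rot: [-179.9, -3.5, -166.8]
wrist_force: [-20.4, -5.2, 28.6]
opening: 0.0002
grasp_force: 17.9
```

```bash
python3 -c "
from h import *
rep();d=bot.get_obs()['ee_pos']+.010*J-M;print('s',d@A,d@X)"
```

```text
tilt along jig x,y deg [-3.5 -0.1] pos [0.5096 0.1189 0.1177] yaw -166.84 q [13.2  4.2 -3.4 85.9 -0.1  0. ] F [-20.4  -5.2  28.6] t 28.225
tip in backrest x,y,z mm [ -4.2  -0.  -39.5]
F along X,Y,A -0.8 -0.4 35.4 [-0.97  4.35  0.03] 0.00023643900567794378
s 0.022287083761412335 -0.0009160585113600435
```

The pin came to a hard stop at the expected seat height, so the head is home. I'll retract.

>>> {"fn": "send_rows", "kwargs": {"targets": "2.5 0 -3.2 0 255;8 0 -12 0 255;8 0 -60 0 255;8 0 -110 0 255;8 0 -110 0 255;8 0 -110 0 255"}}

```text
time: 28.98
ee_pos: [0.5101, 0.1192, 0.2249]
tcp_rot: [-179.9, -3.4, -166.8]
wrist_force: [-0.1, 0.6, -1.2]
opening: 0.0001
grasp_force: 0.0
```

Run:
```python
from h import *
rep(); T=wpose(); i=camera("wrist"); cv2.imwrite("pics/w9.png",i)
g=cv2.cvtColor(i,cv2.COLOR_BGR2GRAY); c=wproj(T,M+.024*A); print(c, wproj(T,M+.024*A+.008*Yj)-c, wproj(T,M+.034*A)-c,"seam/tab",wproj(T,jig(.026,.087,.088)))
c=c.astype(int)
for v in range(c[1]-16,c[1]+26,2): print(v," ".join(f"{x//10:2d}" for x in g[v,c[0]-24:c[0]+26:2]))
```

```text
tilt along jig x,y deg [-3.41 -0.1 ] pos [0.5101 0.1192 0.2249] yaw -166.83 q [13.2  4.7  9.  97.7 -0.1  0. ] F [-0.1  0.6 -1.2] t 28.975
tip in backrest x,y,z mm [57.7  0.2 47.9]
F along X,Y,A -0.6 0.6 -1.0 [ 0.01 -0.05  0.01] 6.020480696926735e-05
[282.31859502 224.03728594] [9.95107155e+00 6.85820125e-03] [ 0.02292092 -4.20305232] seam/tab [378.91237594 254.37871756]
208  6  6  6  6  7  7  7  7  7  7  7  7  7  7  7  7  7  7  7  7  8  7  7  7  8
210  7  7  6  7  8  9  9  9  9  9  9  9  9  9  9  9  9  9  9  9  9  9  9  9  9
212  7  7  7  6  7  9  9  9  9  9  9  9  9  9  9  9  9  9  9  9  9  9  9  9  9
214  7  7  7  7  7  7  9  9  9  9  9 10 10  9  9  9  9  9  9  9  9  9  9  9  9
216  7  7  7  7  7  7  7  7  8 11 13 14 14 13 12  9  9  9  9  9  9  9  9  9  9
218  7  7  6  7  7  6  7  7 11 13 13 13 14 14 13 13  9  9  9  9  9  9  9  9  9
220  7  7  7  7  7  7  6  8 13 13 13 13 13 14 14 14 12  7  8  9  9  8  8  9  9
222 11 11 11 11 11 11  7 10 13 14 13 13 13 14 14 14 13 12  7 14 14 16 16 17 17
224 11 11 11 11 11 11  8 11 13 13 14 14 13 13 14 14 14 13  7 14 14 14 17 17 16
226 15 15 11 11 
[... 231 characters left out ...]
17 16 11 11 10 11  8  8 11 12 13 13 12 12 12 14  8 14 14 17 17 17 17
234 19 19 18 17 12 12 11 16  8  8  9 10 11 12 12 12 12 14  8 16 17 18 19 18 18
236 14 14 10  9 10  9 11 17 11  8  9 10 11 12 12 12 16 16  8 13 14 14 13 13 13
238 14  9  9  9 10  9 10 17 16 11 10 11 11 12 12 15 16 16  9 13 13 14 13 14 14
240 14  9 10  9  9  9 11 17 16 16 16 15 14 14 16 16 16 16 10 13 13 13 13 14 13
242 14 13 10  9 10 10 12 16 16 17 17 16 16 17 16 16 16 16 10 13 13 13 13 14 13
244 14 13 10  9 10 10 10 13 14 14 14 14 14 14 14 14 13 13 11 13 13 13 13 13 13
246 14 14  9  9  9 10  9 13 14 14 14 13 13 13 13 13 13 13 12 13 13 13 13 13 13
248 14 14  9  9  9  8  8  7  8  7  5  4  4  4  7  8  7  7  8 11 13 13 13 13 13
```

The head's disc is now centred at (283,224), against (282,224) predicted for a seated head. I'm handing the job in.

```bash
python3 -c "
from workcell import ticket
print(ticket.job_done())"
```

```text
the job is handed in; nothing more can be done
None
```

The sliding half is in to its stop, the middle-length pin is pushed home through both knuckles and released, and the job was handed in at about 29 s; no verdict came back.

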